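# Put the sherd away and shut the drawer

## Task

Put the small sherd into the open top drawer of the small plywood cabinet: lower it in and let go of it on the drawer's floor, do not drop it. Then push the drawer fully shut, leaving the larger sherd and the round stone where they lie.

Things in the scene. Friction and masses are not known exactly. Their poses are not given: they have to be found in the camera images.
- small_sherd: the smaller of the two dark stone-like pottery sherds lying apart in the front and middle of the table (other sherds lie fixed at the back left corner and do not count), flat and irregular, 26 x 44 x 13 mm (x, y, z), 40 to 80 g, loose on the table. Origin at the centre of its underside, y along its 44 mm length, z up. Best gripped across its 26 mm width.
- large_sherd: the larger dark sherd, 48 x 81 x 15 mm, loose on the table; to be left alone. Origin at the centre of its underside.
- stone: rounded river stone, 55 x 57 x 42 mm, loose on the table; to be left alone. Origin at the centre of its underside. The two sherds and the stone change places from start to start.
- cabinet: small light plywood cabinet, 178 x 200 x 105 mm (depth, width, height), fixed to the table, with two drawers one above the other; only the top one moves, the bottom one is shut. Origin at the centre of its underside; its own -x points out of its front. The front edges of its 105 mm high top lie at own x = -72 mm.
- drawer (a joint): how far the top drawer is pulled out, in m: 0 fully shut, against a stop; starts 0.09 to 0.108 (its open stop is at 0.11). It slides along the cabinet's own x with about 0.5 N of friction, does not spring back and stays where it is left.
- drawer_floor (a point): point on the top of the top drawer's floor, midway along and across its inside; it moves with the drawer, axes as the cabinet's. The floor is 58 mm above the table; the inside runs 75 mm to the front, 75 mm to the back and 93 mm to either side of this point. Side walls rise 36 mm above the floor, the front board 43 mm. Only the part of the drawer that is pulled out of the cabinet is open from above.
- drawer_front (a point): point on the outer face of the top drawer's front board, halfway across, 90 mm above the table, axes as the cabinet's: the face looks along -x. The board spans 54 to 101 mm above the table and is 6 mm thick. Below this point a pull lip, 40 mm wide, sticks out 12 mm between 75 and 81 mm above the table.

How it is judged:
On the way:
1. the small sherd lies released on the floor of the drawer while the drawer is still open (value of joint drawer above 0.05 m and x of small_sherd in the frame of drawer_floor between -0.077 and 0.077 m and y of small_sherd in the frame of drawer_floor between -0.095 and 0.095 m and z of small_sherd in the frame of drawer_floor between -0.01 and 0.03 m and contact force between small_sherd and the fingers below 0.05 N and linear speed of small_sherd below 0.03 m/s), for 0.2 s.
At the end, for the whole second after the job is handed in: The top drawer is shut to within 5 mm; the small sherd lies at rest on its floor, between its four walls; the larger sherd and the stone are within 30 mm of where they lay (value of joint drawer below 0.005 m and x of small_sherd in the frame of drawer_floor between -0.077 and 0.077 m and y of small_sherd in the frame of drawer_floor between -0.095 and 0.095 m and z of small_sherd in the frame of drawer_floor between -0.01 and 0.03 m and linear speed of small_sherd below 0.03 m/s and distance of each of large_sherd, stone from where it was at the start of the episode below 0.03 m); the robot touches nothing.
It fails at once if the larger sherd or the stone is displaced by more than 30 mm (distance of any of large_sherd, stone from where it was at the start of the episode above 0.03 m).
It fails at once if the small sherd is dropped: it falls freely (untouched by the fingers) faster than 0.85 m/s, a fall of about 35 mm (linear speed of small_sherd above 0.85 m/s and contact force between small_sherd and the fingers below 0.05 N).
It also fails if it takes over 51 s, if anything falls off the work surface, if the arm or the gripper's body presses on something with over 40 N, if the wrist force passes 120 N, or if a joint passes its speed limit or range.

## Robot

A 6-joint arm with a two-finger parallel gripper is mounted at the origin on a cart in front of the work surface, level with it; the furniture and walls round the work are solid. World frame = base frame: x ahead of the robot, y to its left, z up, the work surface at z = 0. Lengths are in m, angles in rad, forces in N, time in s.
With the tool pointing down it reaches from about 0.35 to 0.85 m from the base axis. Payload 8.1 kg.
Tool frame: the origin (TCP) lies between the finger pads; the fingertips stand 25 mm ahead of it and the grasp point (between the pads) lies 6 mm ahead of it (robot.tip_extent is the distance from the TCP to the fingertips, in m); z points along the fingers, y is the direction in which the jaws open and shut (so a half turn about z gives the same grasp; the last joint's range is limited). The gripper opens to 93 mm and grips with 3 to 60 N. Pads are 15 mm wide; open, the fingers measure 128 mm over their backs; the gripper's body (75 mm by 188 mm) begins 65 mm behind the grasp point.
Start: joints at [-1.276, 0.13, 1.488, -0, 1.523, -0.085], TCP at [0.222, -0.557, 0.244] pointing down, gripper open.
Joint ranges: [-2.96, 2.96], [-0.89, 2.26], [0.02, 2.5], [-1.34, 4.48], [0, 2.73], [-2.66, 2.66]. Speed limits (rad/s): [2.39, 2.39, 2.79, 3.14, 3.14, 3.14].

## Interface

Orientations are given as a rotation vector (axis times angle).
In Python, from plant import robot gives the robot as it stands.
- The arm moves only by the tool drive_tool, never from a script. Its argument "increments" is a list of rows, each a list of 7 numbers: the closure, from 0 (fully open) to 1 (shut), then the shift along the world's x, y, z in units of 25 mm (1.0 is 25 mm), then the turn, a rotation vector about the world's x, y, z in rad. In form: [[gripper, dx, dy, dz, rx, ry, rz], ...]. A call has 1 to 20 rows; each row is the pose to reach, as a shift and turn from the pose commanded when the call began; what a row does not reach only later rows make up. A row lasts 1/12 s, in which the tool goes at most 41.7 mm and 7.16 degrees, less where a joint would pass 70% of its speed; a pose out of reach is approached as far as the arm can. A call with a gripper value outside its range is refused whole. The fingers move at their own pace and stop on an object; "squeeze" is the grip in N (left out, the last holds). Time passes only in rows, so rows that repeat a pose let the fingers close. It gives the time, the measured TCP pose, the force and the opening at its end, in the units of the state.
- robot.read_state(): the state, without advancing time (a new reading comes with each control period).
- robot.read_camera(name): name is "scene" or "top" or "wrist"; returns a dict with "image" (400x640x3 uint8, red, green, blue), "fx", "fy", "cx", "cy" (pixels), "T" (4x4, takes a point from camera to world coordinates); the wrist camera has in their place "mount" (4x4, takes a point from camera to tool coordinates, whose origin is the TCP and whose axes are the flange's). Camera axes: x right, y down, z forward; pixel columns grow to the right and rows downward; lengths in m; the calibration is good to about 2 mm. A picture is of the moment at which its call begins: read the wrist's pose just before it. There is no depth.
- robot.close_job(): hands the job in, once; it reports no verdict.
The state is a dict: "t": time; "q": joint angles; "dq": joint speeds; "joint_torque": joint torques, N m; "tool_pos": TCP position; "orientation": TCP orientation; "force": force on the tool from outside, world axes, zero at the start; "wrist_torque": the same for the moment, N m; "opening": finger opening in m.
Only numpy, scipy, OpenCV 4.12 (cv2) and the standard library are available. Lean on these libraries where they do the work, as an engineer would, in place of code of your own. Each camera call takes 0.05 s, during which the arm holds its last target.

## Working session

There is one attempt and no reset: what is moved stays moved. The work goes in short steps, Python scripts to look and compute and a tool call to move; the robot and the scene stay as the last step left them, time stands still between calls to the robot, and variables do not carry over. Pictures are saved under pics/ and viewed, and the job is handed in when it is done.

Besides the shell and the picture viewer there is one more tool, called by a JSON object that holds its "fn" and its "kwargs". drive_tool: Moves the arm, as the interface text tells. Its arguments: {"type":"object","properties":{"increments":{"type":"array"},"squeeze":{"type":"number"}},"required":["increments"]}

```bash
mkdir -p pics; ls; cat > h.py <<'E'
import numpy as np, cv2
from plant import robot
def ray(c,u,v):
    T=np.array(c['T']); d=np.array([(u-c['cx'])/c['fx'],(v-c['cy'])/c['fy'],1.0])
    return T[:3,3],T[:3,:3]@d
def onplane(c,u,v,z):
    o,d=ray(c,u,v); return o+d*(z-o[2])/d[2]
def proj(c,p):
    T=np.array(c['T']); q=T[:3,:3].T@(np.array(p)-T[:3,3]); return c['fx']*q[0]/q[2]+c['cx'],c['fy']*q[1]/q[2]+c['cy']
E
python3 - <<'E'
from h import *
import pickle
s=robot.read_state(); print(s)
for n in ('scene','top'):
    c=robot.read_camera(n); cv2.imwrite(f'pics/{n}0.png',c['image'][:,:,::-1]); pickle.dump(c,open(f'{n}0.pkl','wb')); print(n,c['fx'],c['T'])
E
```

```text
pics
{'t': 0.0, 'q': array([-1.27644988e+00,  1.31122336e-01,  1.48929654e+00, -1.89045937e-05,
        1.52301360e+00, -8.53731333e-02]), 'dq': array([-0.00047235, -0.00027328, -0.00168577,  0.00149458,  0.00209111,
        0.00186431]), 'joint_torque': array([ 1.55583446e-03, -5.59836388e+01, -4.91757274e+01,  7.70857651e-02,
        3.54033115e-02, -1.35720325e-04]), 'tool_pos': array([ 0.22226931, -0.55673403,  0.24260113]), 'orientation': array([-3.08334519e+00, -5.92541621e-01,  3.30721330e-04]), 'force': array([0.36055778, 0.59393849, 0.99916253]), 'wrist_torque': array([-0.00673941, -0.08205072, -0.03675069]), 'opening': 0.0930904939057082}
scene 468.51183680769395 [[-0.65525135 -0.56711084  0.49903001 -0.03020452]
 [-0.75537974  0.49789977 -0.42602495  0.43759482]
 [-0.00686356 -0.65611059 -0.75463354  0.96007346]
 [ 0.          0.          0.          1.        ]]
top 500.3309510494804 [[-0.02294793 -0.98206851  0.18712249  0.31410048]
 [-0.9997263   0.02169    -0.0087674  -0.05552627]
 [ 0.0045515  -0.18727247 -0.98229746  1.37306325]
 [ 0.          0.          0.          1.        ]]
```

View pics/scene0.png

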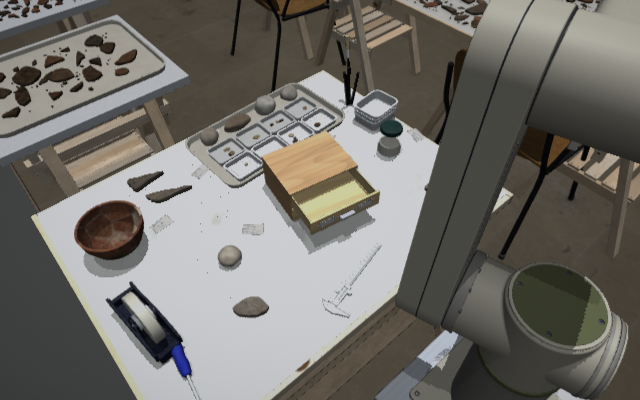

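View pics/top0.png

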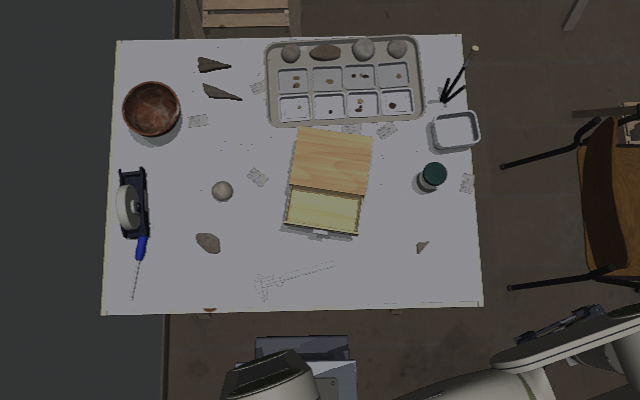

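The top view shows the small sherd at (422,247), the large sherd at (208,243) and the stone at (222,191). The cabinet is centred near (330,165), with its open drawer at (323,211). Next I'll zoom in and measure.

```bash
python3 - <<'E'
from h import *
import pickle
c=pickle.load(open('top0.pkl','rb')); im=c['image'][:,:,::-1]
a=cv2.resize(im[225:270,395:450],None,fx=7,fy=7,interpolation=cv2.INTER_NEAREST)
b=cv2.resize(im[120:245,275:380],None,fx=4.5,fy=4.5,interpolation=cv2.INTER_CUBIC)
H=max(a.shape[0],b.shape[0]); o=np.zeros((H,a.shape[1]+b.shape[1],3),np.uint8)
o=np.zeros((570,385+473,3),np.uint8);o[:a.shape[0],:385]=a;o[:b.shape[0],385:385+b.shape[1]]=b[:570]
cv2.imwrite('pics/z0.png',o[:, :800] if o.shape[1]>800 else o)
g=cv2.cvtColor(im,cv2.COLOR_BGR2GRAY); print(g[240:256,412:432])
E
```

```text
[[142 142 142 141 141 141 142 142 142 143 143 142 143 144 143 143 143 142
  142 142]
 [141 141 142 141 142 142 144 143 144 144 144 143 145 130 109 107 103 124
  143 142]
 [141 141 141 142 144 144 120  85  96  99 106 109 111 100  79  75  92 126
  143 142]
 [141 142 142 143 145 114  63  80  81  80  77  77  82  85  83  96 129 144
  142 141]
 [142 141 143 144 119  62  70  86  87  89  90  81  79  85  90 121 144 142
  142 141]
 [142 142 143 124  77  59  81  88  83  83  90  91  90  87 116 146 143 141
  142 141]
 [141 142 142 146 117  60  81  88  84  88  82  70  88 123 145 143 141 142
  142 141]
 [142 142 142 145 117  60  83  90  89  87  76  73 108 138 143 142 142 142
  141 141]
 [141 141 141 145 117  61  80  89  88  83  77  96 130 144 142 142 142 141
  141 141]
 [142 141 142 145 116  52  72  88  86  74  80 123 145 142 142 142 142 142
  141 142]
 [141 142 142 145 122  61  64  84  81 100 133 145 143 142 141 141 142 142
  142 142]
 [142 141 142 145 121  61  61  84  88 117 145 143 141 142 142 141 141 142
  141 141]
 [141 141 142 144 121  58  61  91 124 146 143 142 141 141 140 141 142 141
  141 141]
 [142 142 142 144 124  70  64 104 130 143 141 141 142 141 141 141 141 142
  141 141]
 [142 141 141 142 144 146 147 145 143 142 142 142 142 141 141 142 142 142
  141 141]
 [141 141 141 142 142 143 142 142 141 142 141 142 141 141 141 141 141 141
  141 142]]
```

View pics/z0.png

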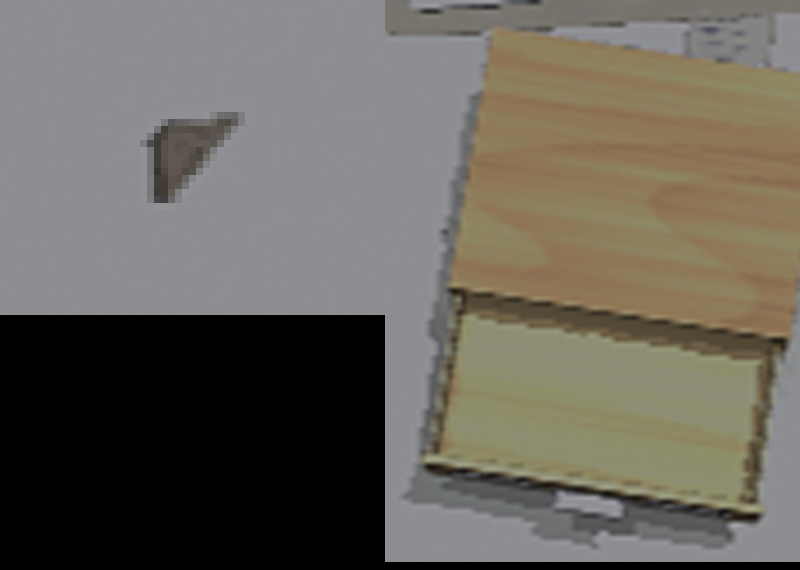

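The zoom shows a triangular sherd, with its long axis running from lower left to upper right. The cabinet's top front edge and the drawer's front board both show clearly.

```bash
python3 - <<'E'
from h import *
import pickle
c=pickle.load(open('top0.pkl','rb')); im=c['image']
P=lambda u,v,z: onplane(c,u,v,z)
fl=P(289.4,184,.105);fr=P(363.9,196,.105);bl=P(298.8,126,.105);dl=P(283.9,222.2,.101);dr=P(358.3,234.7,.101)
for n,p in zip(['fl','fr','bl','dl','dr'],[fl,fr,bl,dl,dr]): print(n,p.round(4))
print(np.linalg.norm(fl-fr),np.linalg.norm(dl-dr),np.linalg.norm(bl-fl))
for a,b in((fr,fl),(dr,dl)): d=b-a; print('yaw',np.degrees(np.arctan2(-d[0],d[1])))
d=fl-bl; print(np.degrees(np.arctan2(-d[1],-d[0])))
yaw=np.radians(-8.9); 
ex=np.array([np.cos(yaw),np.sin(yaw)])
print('open', (((fl+fr)/2-(dl+dr)/2)[:2])@ex)
g=cv2.cvtColor(im,cv2.COLOR_RGB2GRAY)
for name,(x0,y0,x1,y1),z in(('small',(405,232,440,262),.007),('large',(190,225,228,260),.008),('stone',(205,175,240,210),.02)):
    m=(g[y0:y1,x0:x1]<118).astype(np.uint8)
    cs,_=cv2.findContours(m,cv2.RETR_EXTERNAL,cv2.CHAIN_APPROX_NONE); k=max(cs,key=cv2.contourArea).reshape(-1,2)+[x0,y0]
    w=np.array([P(u,v,z)[:2] for u,v in k],np.float32); r=cv2.minAreaRect(w); print(name,k.min(0),k.max(0),r, 'box',cv2.boxPoints(r).round(3).tolist())
E
```

```text
fl [0.6034 0.0039 0.105 ]
fr [ 0.5673 -0.1883  0.105 ]
bl [ 0.7607 -0.023   0.105 ]
dl [0.5041 0.0195 0.101 ]
dr [ 0.4676 -0.1703  0.101 ]
0.19555642956718247 0.19326721678121592 0.1596123767546542
yaw -10.61730031921005
yaw -10.891405045510002
-9.718508224022877
open 0.10091604727856932
small [416 241] [428 253] ((0.44610676169395447, -0.3477931618690491), (0.022014694288372993, 0.04540472477674484), 47.548797607421875) box [[0.421999990940094, -0.3409999907016754], [0.45500001311302185, -0.3709999918937683], [0.4699999988079071, -0.35499998927116394], [0.43700000643730164, -0.3240000009536743]]
large [196 233] [220 253] ((0.46531736850738525, 0.23292399942874908), (0.06737585365772247, 0.0547524094581604), 88.71797943115234) box [[0.43700000643730164, 0.20000000298023224], [0.492000013589859, 0.19900000095367432], [0.49300000071525574, 0.26600000262260437], [0.4390000104904175, 0.2669999897480011]]
stone [212 181] [233 202] ((0.6064291000366211, 0.1935030221939087), (0.05825624242424965, 0.05834631994366646), 45.24834060668945) box [[0.5649999976158142, 0.19300000369548798], [0.6069999933242798, 0.15199999511241913], [0.6480000019073486, 0.1940000057220459], [0.6060000061988831, 0.23499999940395355]]
```

```bash
python3 - <<'E'
from h import *
c=robot.read_camera('wrist'); print(c['mount'],c['fx'],c['cx'],c['cy'])
print(robot.tip_extent)
E
```

```text
[[-1.04675650e-03 -9.67346997e-01 -2.53453530e-01  6.92509856e-02]
 [ 9.99998674e-01 -1.32874317e-03  9.41397801e-04  6.52936664e-05]
 [-1.24743298e-03 -2.53452209e-01  9.67347105e-01 -1.41606748e-01]
 [ 0.00000000e+00  0.00000000e+00  0.00000000e+00  1.00000000e+00]] 352.1643121917775 316.9044264986662 203.66802320215228
0.025
```

{"fn": "drive_tool", "kwargs": {"increments": [[0,1,1,0,0,0,-0.11],[0,2,2,0,0,0,-0.22],[0,3,3,0,0,0,-0.33],[0,4,4,0,0,0,-0.44],[0,5,5,0,0,0,-0.55],[0,6,6,0,0,0,-0.66],[0,7,7,0,0,0,-0.77],[0,8,8,0,0,0,-0.88],[0,9,8.4,0,0,0,-0.99],[0,9,8.4,0,0,0,-1.11],[0,9,8.4,0,0,0,-1.11],[0,9,8.4,0,0,0,-1.11],[0,9,8.4,0,0,0,-1.11]]}}

```text
t: 1.23
tool_pos: [0.4469, -0.3476, 0.2434]
orientation: [-2.936, 1.117, 0.001]
force: [0.4, 0.8, -0.2]
opening: 0.0928
```

```bash
cat >> h.py <<'E'
from scipy.spatial.transform import Rotation as R
def wrist():
    s=robot.read_state(); c=robot.read_camera('wrist')
    M=np.eye(4); M[:3,:3]=R.from_rotvec(s['orientation']).as_matrix(); M[:3,3]=s['tool_pos']
    c['T']=M@np.array(c['mount']); return s,c
E
python3 - <<'E'
from h import *
import pickle
s,c=wrist(); cv2.imwrite('pics/w1.png',c['image'][:,:,::-1]); pickle.dump(c,open('w1.pkl','wb'))
print(proj(c,[.446,-.348,.007]), s['q'])
E
```

```text
(np.float64(316.9132429139942), np.float64(178.20167793901115)) [-7.51502525e-01  3.97939645e-02  1.58446439e+00 -2.29123186e-04
  1.51789981e+00  1.54619351e+00]
```

View pics/w1.png

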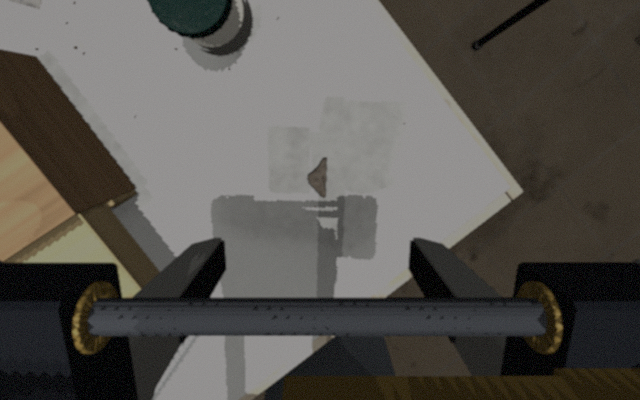

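The wrist view shows the sherd at about (318,177). Its long side is nearly vertical in the image, along tool x, so the jaw direction is about right.

```bash
python3 - <<'E'
from h import *
import pickle
c=pickle.load(open('w1.pkl','rb')); im=c['image']; x0,y0,x1,y1=295,145,345,208
f=im.astype(int); sat=f[...,0]-f[...,2]
print(sat[177,300:335].tolist()); print(f[177,300:335].sum(1).tolist())
m=((sat>12))[y0:y1,x0:x1].astype(np.uint8)
cs,_=cv2.findContours(m,cv2.RETR_EXTERNAL,cv2.CHAIN_APPROX_NONE); k=max(cs,key=cv2.contourArea).reshape(-1,2)+[x0,y0]
for z in (0,.013):
    w=np.array([onplane(c,u,v,z)[:2] for u,v in k],np.float32); r=cv2.minAreaRect(w); print(z,r)
h=cv2.approxPolyDP(cv2.convexHull(k.astype(np.int32)),1.5,True).reshape(-1,2); print(h.tolist(),[onplane(c,u,v,.007)[:2].round(4).tolist() for u,v in h])
z=cv2.resize(im[y0:y1,x0:x1,::-1],None,fx=9,fy=9,interpolation=cv2.INTER_NEAREST)
cv2.drawContours(z,[((k-[x0,y0])*9+4).astype(np.int32)],-1,(0,0,255),1); cv2.imwrite('pics/z1.png',z)
E
```

```text
[5, 3, 4, 7, 4, 3, 4, 5, 11, 10, 14, 18, 17, 15, 14, 13, 15, 12, 15, 16, 14, 15, 14, 12, 14, 12, 6, 3, 4, 4, 2, 5, 3, 5, 3]
[409, 407, 409, 411, 406, 398, 379, 313, 238, 212, 219, 232, 230, 228, 221, 229, 225, 235, 236, 248, 235, 228, 195, 186, 219, 226, 293, 365, 393, 410, 410, 414, 414, 405, 404]
0 ((0.44531598687171936, -0.3475125730037689), (0.01775203086435795, 0.04158158600330353), 48.625762939453125)
0.013 ((0.4471134841442108, -0.3491035997867584), (0.017152532935142517, 0.04017730802297592), 48.625789642333984)
[[324, 159], [325, 193], [323, 196], [311, 184], [309, 175]] [[0.4566, -0.3676], [0.4277, -0.3437], [0.4267, -0.3398], [0.4455, -0.3389], [0.4544, -0.3439]]
```

View pics/z1.png

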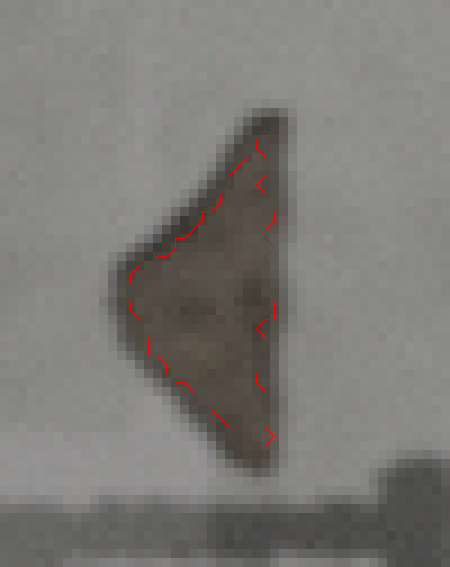

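```bash
python3 - <<'E'
from h import *
import pickle
c=pickle.load(open('w1.pkl','rb')); im=c['image']; x0,y0,x1,y1=295,145,345,197
m=(im.astype(int).sum(2)<310)[y0:y1,x0:x1].astype(np.uint8)
cs,_=cv2.findContours(m,cv2.RETR_EXTERNAL,cv2.CHAIN_APPROX_NONE); k=max(cs,key=cv2.contourArea).reshape(-1,2)+[x0,y0]
w=np.array([onplane(c,u,v,.006)[:2] for u,v in k],np.float32); r=cv2.minAreaRect(w); print(r)
h=cv2.approxPolyDP(cv2.convexHull(k.astype(np.int32)),1.0,True).reshape(-1,2)
s=robot.read_state(); Rm=R.from_rotvec(s['orientation']).as_matrix()
for u,v in h:
    p=onplane(c,u,v,.006); print(u,v,p.round(4),'tool',(Rm.T@(p-s['tool_pos'])).round(4))
print(Rm.round(3))
E
```

```text
((0.44730520248413086, -0.34853827953338623), (0.020751845091581345, 0.04309823736548424), 48.66654968261719)
325 157 [ 0.4573 -0.3697  0.006 ] tool [0.0226 0.0093 0.2375]
325 196 [ 0.425  -0.3413  0.006 ] tool [-0.0204  0.0096  0.2375]
321 196 [ 0.4279 -0.338   0.006 ] tool [-0.0204  0.0051  0.2375]
308 182 [ 0.4492 -0.3378  0.006 ] tool [-0.0047 -0.0091  0.2375]
307 176 [ 0.4549 -0.3414  0.006 ] tool [ 0.002  -0.0102  0.2375]
322 158 [ 0.4587 -0.3666  0.006 ] tool [0.0216 0.0061 0.2375]
[[ 0.746 -0.665 -0.   ]
 [-0.665 -0.746  0.   ]
 [-0.     0.    -1.   ]]
```

The sherd is already centred under the tool: the apex is at tool x ≈ -1 mm and the width runs from -10 to +9 mm in y. I'll descend to a tip height of about 3 mm and grip.

{"fn": "drive_tool", "kwargs": {"increments": [[0,0,0,-1,0,0,0],[0,0,0,-2.2,0,0,0],[0,0,0,-3.4,0,0,0],[0,0,0,-4.6,0,0,0],[0,0,0,-5.8,0,0,0],[0,0,0,-6.8,0,0,0],[0,0,0,-7.6,0,0,0],[0,0,0,-8.0,0,0,0],[0,0,0,-8.3,0,0,0],[0,0,0,-8.5,0,0,0],[0,0,0,-8.6,0,0,0],[0,0,0,-8.6,0,0,0],[0.3,0,0,-8.6,0,0,0],[0.5,0,0,-8.6,0,0,0]], "squeeze": 20}}

```text
t: 2.45
tool_pos: [0.4482, -0.3478, 0.0299]
orientation: [2.934, -1.121, 0.003]
force: [0.5, -0.1, 0.8]
opening: 0.0839
```

```bash
python3 - <<'E'
from h import *
s,c=wrist(); cv2.imwrite('pics/w2.png',c['image'][:,:,::-1]); print(s['tool_pos'],s['opening'],s['force'])
E
```

```text
[ 0.44817003 -0.34784083  0.02985608] 0.0838991407417589 [ 0.49304188 -0.05443052  0.78274734]
```

View pics/w2.png

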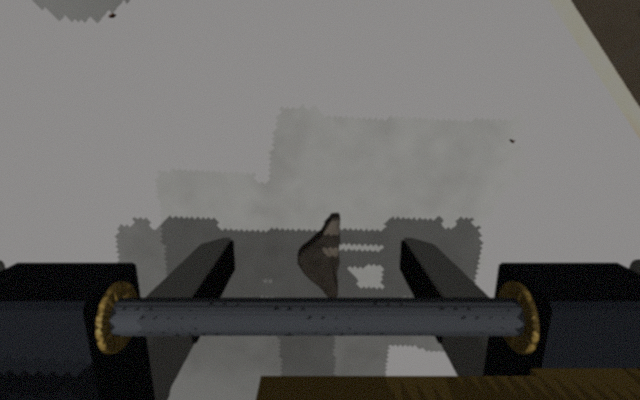

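The sherd sits between the fingers, with its apex at about (300,258). Now I'll close on it.

{"fn": "drive_tool", "kwargs": {"increments": [[0.6,0,0,-0.05,0,0,0],[0.8,0,0,-0.05,0,0,0],[1,0,0,-0.05,0,0,0],[1,0,0,-0.05,0,0,0],[1,0,0,-0.05,0,0,0],[1,0,0,-0.05,0,0,0],[1,0,0,-0.05,0,0,0],[1,0,0,-0.05,0,0,0],[1,0,0,-0.05,0,0,0],[1,0,0,-0.05,0,0,0],[1,0,0,-0.05,0,0,0],[1,0,0,-0.05,0,0,0]]}}

```text
t: 3.5
tool_pos: [0.4474, -0.3473, 0.0274]
orientation: [2.934, -1.122, -0.0]
force: [-0.1, -0.5, -0.1]
opening: 0.0206
```

```bash
python3 - <<'E'
from h import *
s,c=wrist(); cv2.imwrite('pics/w3.png',c['image'][:,:,::-1]); print(s['tool_pos'],s['opening'],s['force'])
E
```

```text
[ 0.4474335  -0.34725487  0.02737332] 0.020634339141134633 [-0.06166056 -0.5046164  -0.13569486]
```

View pics/w3.png

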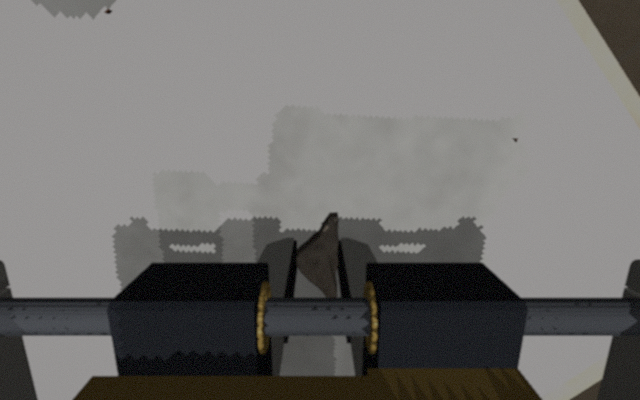

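The gripper holds the sherd at an opening of 20.6 mm. I'll lift it and carry it over the drawer, turning the jaws across the drawer so the sherd's length runs along cabinet x.

{"fn": "drive_tool", "kwargs": {"increments": [[1,0,0,0.3,0,0,0],[1,0,0,0.8,0,0,0],[1,0,0,1.6,0,0,0],[1,0,0,2.6,0,0,0],[1,0,0,3.6,0,0,0],[1,0,0,4.6,0,0,0],[1,0,0,5.6,0,0,0],[1,0,0,6.5,0,0,0],[1,0,0,7,0,0,0],[1,0,0,7,0,0,0]]}}

```text
t: 4.38
tool_pos: [0.4491, -0.3487, 0.2073]
orientation: [2.932, -1.121, 0.011]
force: [1.3, -1.1, 0.3]
opening: 0.0204
```

{"fn": "drive_tool", "kwargs": {"increments": [[1,0.2,0.5,0,0,0,0.04],[1,0.5,1.5,0,0,0,0.1],[1,0.8,2.5,0,0,0,0.15],[1,1.2,3.5,0,0,0,0.2],[1,1.5,4.5,0,0,0,0.25],[1,1.8,5.5,0,0,0,0.3],[1,2.2,6.5,0,0,0,0.35],[1,2.5,7.5,0,0,0,0.4],[1,2.8,8.5,0,0,0,0.45],[1,3.1,9.3,0,0,0,0.5],[1,3.3,10,0,0,0,0.55],[1,3.5,10.5,0,0,0,0.55],[1,3.5,10.5,0,0,0,0.55],[1,3.5,10.5,0,0,0,0.55],[1,3.5,10.5,0,0,0,0.55]]}}

```text
t: 5.63
tool_pos: [0.5344, -0.085, 0.2016]
orientation: [3.129, -0.284, -0.002]
force: [0.2, -0.1, -0.4]
opening: 0.0201
```

```bash
python3 - <<'E'
from h import *
import pickle
s,c=wrist(); cv2.imwrite('pics/w4.png',c['image'][:,:,::-1]); print(s['tool_pos'],s['opening'],s['force'],s['q']);pickle.dump(c,open('w4.pkl','wb'))
print([np.round(proj(c,p)).tolist() for p in ((.486,-.0754,.101),(.5854,-.0922,.105),(.6034,.0039,.105),(.5041,.0195,.101),(.5673,-.1883,.105),(.4676,-.1703,.101))])
c=robot.read_camera('scene'); cv2.imwrite('pics/s4.png',c['image'][:,:,::-1])
E
```

```text
[ 0.53443921 -0.08502765  0.20156576] 0.020148648694969903 [ 0.18869059 -0.13937474 -0.38838132] [-2.52265915e-01 -3.89360896e-03  1.70534657e+00 -4.03653621e-04
  1.44148391e+00  1.49945150e+00]
[[315.0, 275.0], [313.0, 139.0], [166.0, 139.0], [186.0, 274.0], [459.0, 140.0], [444.0, 276.0]]
```

View pics/w4.png

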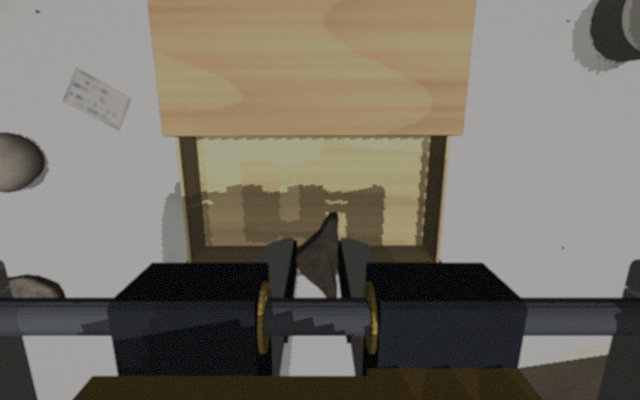

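View pics/s4.png

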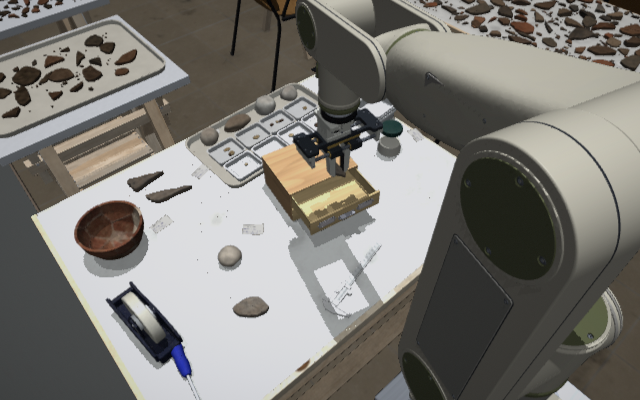

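The sherd is held over the open part of the drawer. The cabinet's front edge is at v≈136 (139 predicted), and the sherd's axis lies along the drawer. I'll lower it.

{"fn": "drive_tool", "kwargs": {"increments": [[1,0,0,-0.5,0,0,0],[1,0,0,-1.2,0,0,0],[1,0,0,-2,0,0,0],[1,0,0,-2.8,0,0,0],[1,0,0,-3.5,0,0,0],[1,0,0,-4,0,0,0],[1,0,0,-4.3,0,0,0],[1,0,0,-4.4,0,0,0],[1,0,0,-4.5,0,0,0],[1,0,0,-4.5,0,0,0],[1,0,0,-4.55,0,0,0],[1,0,0,-4.6,0,0,0],[1,0,0,-4.6,0,0,0],[1,0,0,-4.6,0,0,0]]}}

```text
t: 6.9
tool_pos: [0.5352, -0.0848, 0.0878]
orientation: [3.129, -0.283, 0.001]
force: [-0.1, 0.5, -0.9]
opening: 0.02
```

```bash
python3 - <<'E'
from h import *
s,c=wrist(); cv2.imwrite('pics/w5.png',c['image'][:,:,::-1]); print(s['tool_pos'],s['opening'],s['force'])
c=robot.read_camera('scene'); cv2.imwrite('pics/s5.png',cv2.resize(c['image'][110:250,240:420,::-1],None,fx=4,fy=4))
E
```

```text
[ 0.5352166  -0.08476074  0.08779271] 0.020001737022873736 [-0.05836516  0.51343257 -0.87940189]
```

View pics/w5.png

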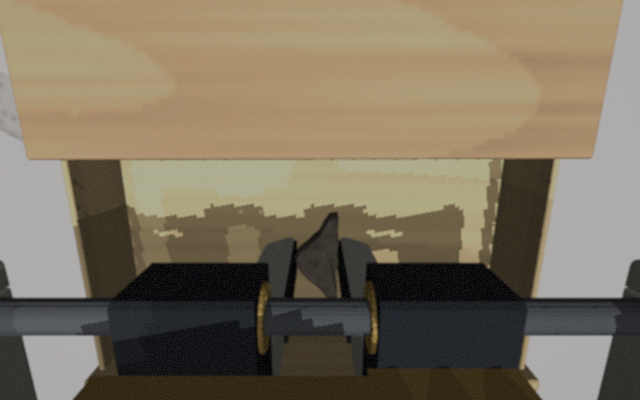

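View pics/s5.png

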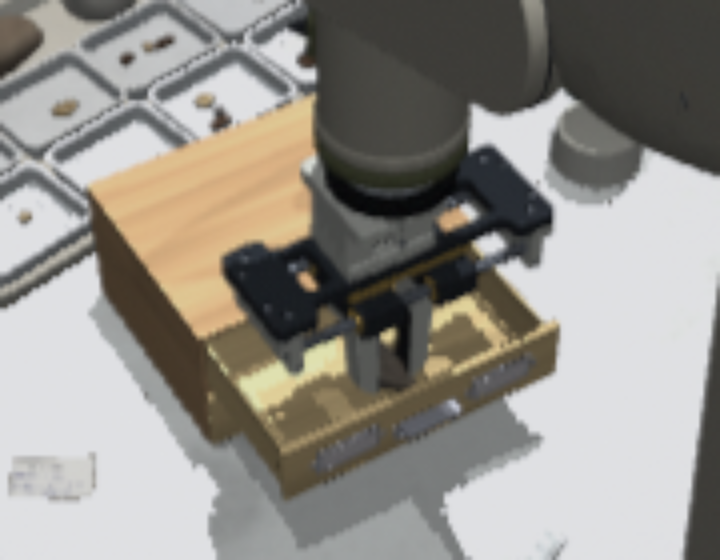

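The sherd hangs just over the floor, with about 2 mm to go. I'll touch down, then open the fingers part way.

{"fn": "drive_tool", "kwargs": {"increments": [[1,0,0,-0.04,0,0,0],[1,0,0,-0.08,0,0,0],[1,0,0,-0.1,0,0,0],[1,0,0,-0.1,0,0,0],[1,0,0,-0.1,0,0,0],[1,0,0,-0.1,0,0,0]]}}

```text
t: 7.5
tool_pos: [0.5354, -0.0848, 0.0853]
orientation: [3.129, -0.283, 0.002]
force: [0.6, 0.1, 3.6]
opening: 0.0206
```

Force of 3.6 N upward: it has touched the floor. Now I'll release it.

{"fn": "drive_tool", "kwargs": {"increments": [[0.7,0,0,0,0,0,0],[0.6,0,0,0,0,0,0],[0.5,0,0,0,0,0,0],[0.45,0,0,0,0,0,0],[0.45,0,0,0,0,0,0],[0.45,0,0,0,0,0,0],[0.45,0,0,0,0,0,0],[0.45,0,0,0,0,0,0]]}}

```text
t: 8.17
tool_pos: [0.5349, -0.0847, 0.0848]
orientation: [-3.129, 0.283, 0.0]
force: [0.3, -1.1, -0.2]
opening: 0.0511
```

{"fn": "drive_tool", "kwargs": {"increments": [[0.45,0,0,0.3,0,0,0],[0.45,0,0,0.8,0,0,0],[0.45,0,0,1.5,0,0,0],[0.45,0,0,2.5,0,0,0],[0.45,0,0,3.5,0,0,0],[0.45,0,0,4.5,0,0,0],[0.45,0,0,5,0,0,0],[0.45,0,0,5,0,0,0]]}}

```text
t: 8.83
tool_pos: [0.5373, -0.0853, 0.2149]
orientation: [3.128, -0.283, 0.012]
force: [0.7, 0.3, -0.1]
opening: 0.0512
```

```bash
python3 - <<'E'
from h import *
import pickle
s,c=wrist(); cv2.imwrite('pics/w6.png',c['image'][:,:,::-1]); print(s['t'],s['tool_pos'],s['opening'],s['force']);pickle.dump(c,open('w6.pkl','wb'))
E
```

```text
8.8333 [ 0.53726201 -0.08532716  0.21494166] 0.05122656045535466 [ 0.65505431  0.25395329 -0.14001251]
```

View pics/w6.png

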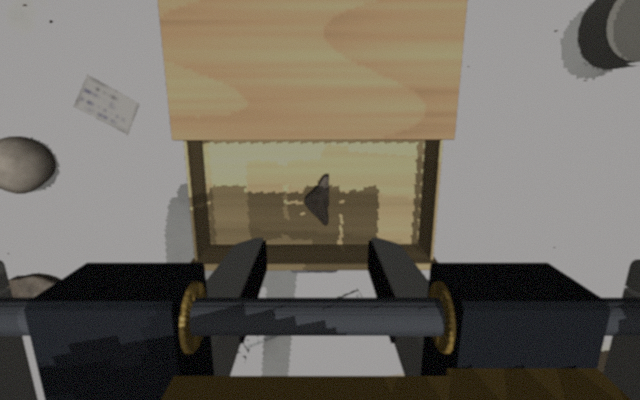

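The sherd lies on the drawer floor at (318,198), clear of all the walls. Next I'll measure the front face's pose for the push.

```bash
python3 - <<'E'
from h import *
import pickle
c=pickle.load(open('w6.pkl','rb')); im=c['image'][:,:,::-1]
z=cv2.resize(im[125:280,160:470],None,fx=2.5,fy=2.5); cv2.imwrite('pics/z6.png',z)
fl=onplane(c,172,139,.105);fr=onplane(c,455.5,139,.105);print(fl,fr,np.linalg.norm(fl-fr),np.degrees(np.arctan2(-(fl-fr)[0],(fl-fr)[1])))
print(onplane(c,318,198,.062))
print([proj(c,p) for p in ((.5041,.0195,.101),(.4676,-.1703,.101))])
E
```

```text
[0.60630073 0.00516433 0.105     ] [ 0.57022571 -0.19158778  0.105     ] 0.20003200323174808 -10.389927757867527
[ 0.53563594 -0.08679369  0.062     ]
[(np.float64(192.71608453222558), np.float64(271.3898011395429)), (np.float64(437.66344167121247), np.float64(273.21563720887036))]
```

View pics/z6.png

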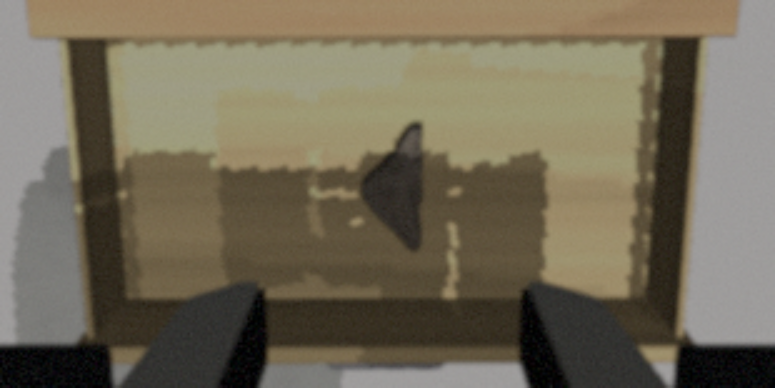

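The cabinet yaw is -10.4°, and its measured width of 200 mm matches the given size. The face centre is near (0.489,-0.075). I'll retreat in front of the drawer, shut the fingers and descend, so the tips end up at about 87 mm, above the pull lip.

{"fn": "drive_tool", "kwargs": {"increments": [[0.6,-0.7,0.14,0,0,0,0],[0.8,-1.4,0.28,0,0,0,0],[1,-2.2,0.44,0,0,0,0],[1,-3,0.6,0,0,0,0],[1,-3.7,0.73,0,0,0,0],[1,-4.2,0.83,0,0,0,0],[1,-4.2,0.83,0,0,0,0],[1,-4.2,0.83,-0.7,0,0,0],[1,-4.2,0.83,-1.6,0,0,0],[1,-4.2,0.83,-2.6,0,0,0],[1,-4.2,0.83,-3.4,0,0,0],[1,-4.2,0.83,-3.8,0,0,0],[1,-4.2,0.83,-3.9,0,0,0],[1,-4.2,0.83,-3.9,0,0,0],[1,-4.2,0.83,-3.9,0,0,0]]}}

```text
t: 10.13
tool_pos: [0.4306, -0.0642, 0.1131]
orientation: [3.129, -0.283, 0.001]
force: [0.2, 0.1, -0.3]
opening: 0.0005
```

```bash
python3 - <<'E'
from h import *
s=robot.read_state(); print(s['tool_pos'],s['opening'],s['force'])
c=robot.read_camera('scene'); cv2.imwrite('pics/s7.png',cv2.resize(c['image'][110:290,240:440,::-1],None,fx=3.5,fy=3.3))
c=robot.read_camera('top'); cv2.imwrite('pics/t7.png',cv2.resize(c['image'][120:320,240:440,::-1],None,fx=3,fy=3))
E
```

```text
[ 0.43059773 -0.06416479  0.11312399] 0.000491959418845072 [ 0.21977403  0.11352217 -0.30715379]
```

View pics/s7.png

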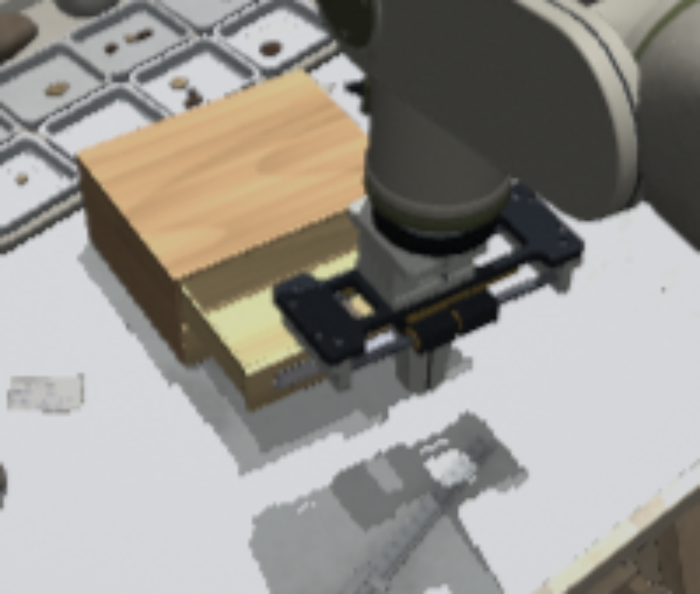

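View pics/t7.png

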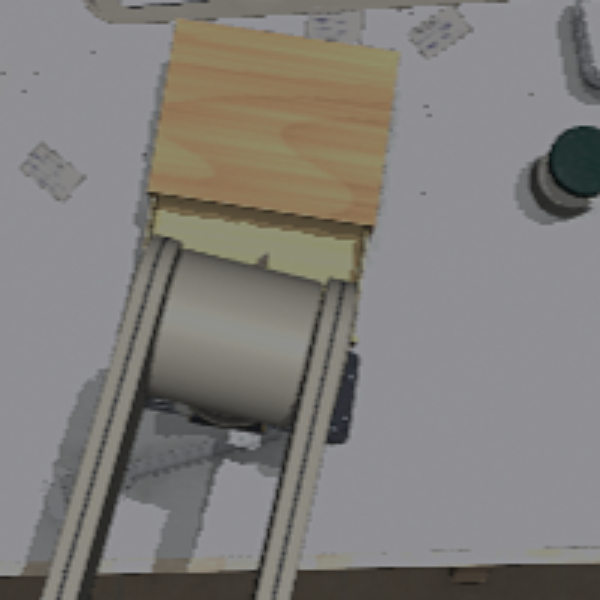

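The fingers are shut and stand in front of the board. I'll push slowly along (0.984,-0.18).

{"fn": "drive_tool", "kwargs": {"increments": [[1,0.4,-0.07,0,0,0,0],[1,0.9,-0.16,0,0,0,0],[1,1.3,-0.24,0,0,0,0],[1,1.6,-0.29,0,0,0,0],[1,1.8,-0.33,0,0,0,0],[1,2.0,-0.37,0,0,0,0],[1,2.2,-0.4,0,0,0,0],[1,2.4,-0.44,0,0,0,0],[1,2.6,-0.48,0,0,0,0],[1,2.8,-0.51,0,0,0,0],[1,3.0,-0.55,0,0,0,0],[1,3.2,-0.59,0,0,0,0],[1,3.4,-0.62,0,0,0,0],[1,3.6,-0.66,0,0,0,0],[1,3.8,-0.7,0,0,0,0],[1,4.0,-0.73,0,0,0,0],[1,4.2,-0.77,0,0,0,0],[1,4.4,-0.81,0,0,0,0],[1,4.5,-0.83,0,0,0,0],[1,4.6,-0.84,0,0,0,0]]}}

```text
t: 11.9
tool_pos: [0.5453, -0.0852, 0.1123]
orientation: [3.129, -0.283, -0.0]
force: [0.4, -0.7, 1.6]
opening: 0.0006
```

```bash
python3 - <<'E'
from h import *
s,c=wrist(); cv2.imwrite('pics/w8.png',c['image'][:,:,::-1]); print(s['tool_pos'],s['opening'],s['force'])
E
```

```text
[ 0.54527876 -0.08515292  0.11232989] 0.0005508010415987408 [ 0.35046861 -0.70818883  1.57184947]
```

View pics/w8.png

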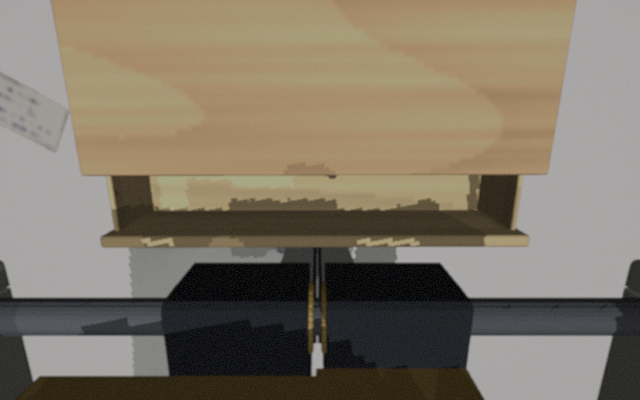

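The drawer is sliding, with the board at v≈240 and the cabinet edge at v≈174. I'll keep pushing gently.

{"fn": "drive_tool", "kwargs": {"increments": [[1,0.15,-0.03,0,0,0,0],[1,0.3,-0.06,0,0,0,0],[1,0.45,-0.08,0,0,0,0],[1,0.6,-0.11,0,0,0,0],[1,0.75,-0.14,0,0,0,0],[1,0.85,-0.16,0,0,0,0],[1,0.95,-0.18,0,0,0,0],[1,1.0,-0.18,0,0,0,0],[1,1.05,-0.19,0,0,0,0],[1,1.05,-0.19,0,0,0,0]]}}

```text
t: 12.78
tool_pos: [0.5715, -0.0898, 0.1125]
orientation: [3.129, -0.283, 0.0]
force: [0.3, 0.3, -0.0]
opening: 0.0007
```

```bash
python3 - <<'E'
from h import *
s,c=wrist(); cv2.imwrite('pics/w9.png',c['image'][:,:,::-1]); print(s['tool_pos'],s['opening'],s['force'])
E
```

```text
[ 0.57145356 -0.08983267  0.1124615 ] 0.0007010974515814721 [ 0.26479606  0.26295682 -0.0153449 ]
```

View pics/w9.png

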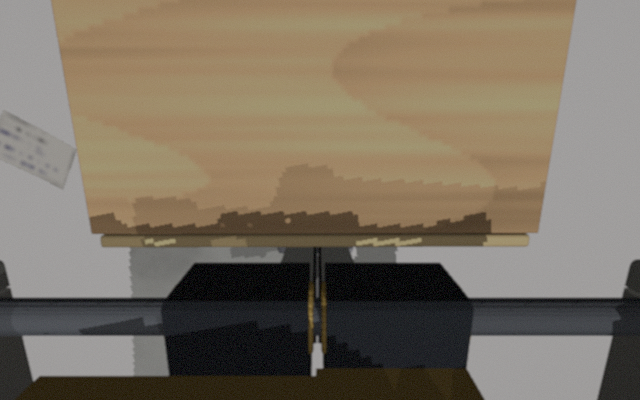

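It is nearly shut but hasn't reached the stop yet, since there is no reaction force. I'll creep on.

{"fn": "drive_tool", "kwargs": {"increments": [[1,0.04,-0.01,0,0,0,0],[1,0.08,-0.01,0,0,0,0],[1,0.12,-0.02,0,0,0,0],[1,0.16,-0.03,0,0,0,0],[1,0.16,-0.03,0,0,0,0]]}}

```text
t: 13.25
tool_pos: [0.5737, -0.0901, 0.1123]
orientation: [-3.128, 0.282, 0.006]
force: [-10.8, 2.4, 7.0]
opening: 0.0
```

The 11 N reaction arrives at TCP x = 0.5737, where I predicted the stop (0.574). I'll back away and look.

{"fn": "drive_tool", "kwargs": {"increments": [[1,-0.2,0.04,0,0,0,0],[1,-0.6,0.11,0,0,0,0],[1,-1.2,0.22,0,0,0,0],[1,-2,0.37,0,0,0,0],[1,-2.8,0.51,0.3,0,0,0],[1,-3.2,0.58,1,0,0,0],[1,-3.2,0.58,2,0,0,0],[1,-3.2,0.58,3,0,0,0],[1,-3.2,0.58,4,0,0,0],[1,-3.2,0.58,5,0,0,0],[1,-3.2,0.58,5,0,0,0],[1,-3.2,0.58,5,0,0,0]]}}

```text
t: 14.25
tool_pos: [0.4964, -0.0763, 0.2394]
orientation: [3.128, -0.283, 0.007]
force: [-0.7, -0.2, 0.0]
opening: 0.0002
```

```bash
python3 - <<'E'
from h import *
import pickle
s,c=wrist(); cv2.imwrite('pics/w10.png',c['image'][:,:,::-1]); print(s['t'],s['tool_pos'],s['force']);pickle.dump(c,open('w10.pkl','wb'))
c=robot.read_camera('scene'); cv2.imwrite('pics/s10.png',c['image'][:,:,::-1])
E
```

```text
14.25 [ 0.4964009  -0.07630694  0.23942093] [-0.70112422 -0.22184919  0.04251439]
```

View pics/w10.png

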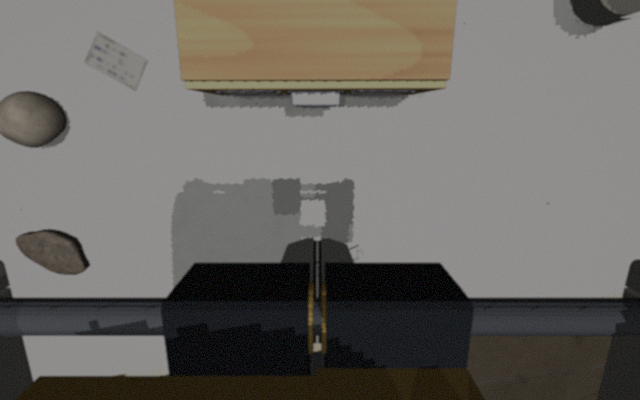

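View pics/s10.png

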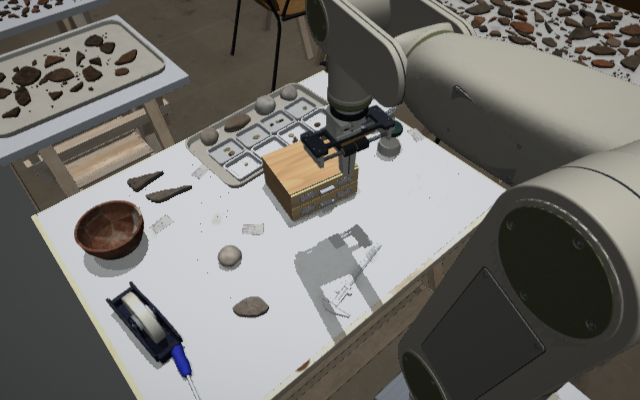

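The drawer looks shut, with only a thin board strip at v 80–89 ahead of the cabinet top. The large sherd and the stone haven't moved. Next I'll measure how far the board sticks out.

```bash
python3 - <<'E'
from h import *
import pickle
c=pickle.load(open('w10.pkl','rb')); g=c['image'].astype(int).sum(2)
print(g[70:106,250].tolist())
z=cv2.resize(c['image'][60:115,170:460,::-1],None,fx=2.7,fy=5); cv2.imwrite('pics/z10.png',z)
a=onplane(c,315,80,.105); 
for v in (87,88,89,90): print(v,np.linalg.norm((a-onplane(c,315,v,.101))[:2]))
E
```

```text
[353, 355, 348, 355, 348, 349, 355, 354, 347, 302, 266, 347, 393, 397, 403, 394, 407, 379, 326, 238, 187, 172, 156, 157, 144, 175, 210, 246, 242, 285, 290, 291, 301, 293, 287, 300]
87 0.004674276926273739
88 0.005395502023221057
89 0.00611769764331281
90 0.006840865456090367
```

View pics/z10.png

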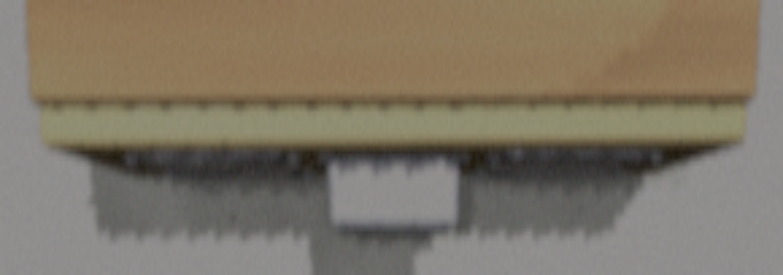

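```bash
python3 -c "
from h import *
print(robot.close_job())"
```

```text
the job is handed in; nothing more can be done
None
```

The small sherd is in the top drawer, the drawer is shut, and the job is handed in at about 14.3 s of the 51 s allowed. No verdict comes back, so the results below are my own checks.

- **Placing:** I gripped the sherd across its width and lowered it until it touched the drawer floor, with about 3.6 N upward on the tool. I then opened the fingers and lifted away. The wrist picture showed it lying on the floor, clear of all four walls, while the drawer was still about 0.1 m open.
- **Closing:** I pushed the front board with shut fingers until it met its stop, with an 11 N reaction at the tool position I had predicted. Afterwards the board stood 5–6 mm ahead of the cabinet top. From the given sizes I expect about 5 mm when fully shut, so the drawer should be within about 1 mm of shut.
- **Other objects:** The larger sherd and the stone looked unmoved in the last pictures, judged by eye rather than measured again. The arm was clear of everything at hand-in.
- **Not checked:** The sherd could not be seen once the drawer was shut. I relied on a slow push to keep it in place.

No check failed. The early top-view size of the cabinet front read 3–4 mm short (196 mm against 200 mm). The closer wrist view gave 200 mm, so I used that for the push.

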